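Seat the jig cover on its hidden dowel and hold it down

TASK

A freshly glued specimen carrier lies on the sprung bed of the bonding jig. Pick up the blue jig cover by its black handle, slide it along over the carrier's slot, feeling, until the bore in its underside drops over the dowel standing there, then press it down, level, until the bed is on its stop. Finish like that: still gripping the handle and holding the bed fully down, without letting go, and with the other things on the table left where they were.

Things in the scene. Friction and masses are not known exactly. Their poses are not given: they have to be found in the camera images.
- cover_grip (a point): grip point of the loose jig cover (0.14 to 0.28 kg): blue block 44 x 44 x 16 mm with an upright black handle in the middle of its top, 30 mm along x, 18 mm along y (grip across these 18), 34 mm high. Point on the handle's axis, 38 mm above the underside, 12 mm below the handle's top. z up. Straight below it, in the underside, is a round bore 10 mm wide, 16 mm deep.
- carrier_top (a point): middle of the top face of the brass carrier (26 x 76 x 2 mm) on the jig's aluminium bed (60 mm along x, 94 along y); z up, 30 mm above the table while the bed is up, going down with it. A slot 12 mm wide (x), 34 mm long (y) runs through carrier and bed, centred here. The dowel stands up through it, at x = 0 and anywhere from y = -8 to +8 mm: not reported, to be felt or seen.
- jig: the jig's dark steel base plate, 66 x 100 x 10 mm, fixed to the table; origin at the middle of its underside, axes as carrier_top. Its fixed steel dowel is 8 mm thick, the last 4 mm tapering to a 4 mm tip, 8 mm above the carrier when the bed is up. The cover lies flat on the carrier only with its bore over the dowel (turned any way), else it stands on the tip 8 mm higher.
- bed (a joint): how far the sprung bed is pushed down, in m: 0 up, 0.005 on its stop. It starts to move at about 4 N of weight and push, and reaches its stop at about 10 N (springs, no latch: it rises again when released).
- objective_can: bystander: clear canister with a black lid, 45 mm wide, 64 mm high; origin at the middle of its underside.
- oil_bottle: bystander: small white dropper bottle with a red cap, 24 mm wide, 54 mm high; origin at the middle of its underside.
- petri_dish: bystander: petri dish, 60 mm wide, 15 mm high; origin at the middle of its underside.
- tape_roll: bystander: roll of black tape, 62 mm wide, 19 mm high; origin at the middle of its underside.
- glass_box: bystander: small white cover-glass box with a beige lid, 33 x 33 x 19 mm; origin at the middle of its underside.
Things that resemble listed ones, but are neither listed nor needed, are in the scene too. Of the things that look like the part that bears cover_grip, the largest one is meant.

How it is judged:
By the outcome, as a careful person would: the job done as asked, in the order asked, and still so for the second after the job is handed in, while the arm keeps its last pose, push and grip.
It also fails if it takes over 51 s, if anything falls off the work surface, if the arm or the gripper's body presses on something with over 40 N, if the wrist force passes 120 N, or if a joint passes its speed limit or range.

ROBOT

A 7-joint arm with a two-finger parallel gripper is mounted at the origin on a cart in front of the work surface, level with it; the furniture and walls round the work are solid. World frame = base frame: x ahead of the robot, y to its left, z up, the work surface at z = 0. Lengths are in m, angles in rad, forces in N, time in s.
With the tool pointing down it reaches from about 0.35 to 0.9 m from the base axis. Payload 8.1 kg.
Tool frame: the origin (TCP) lies at the very end of the fingers, on their centre line; the grasp point (between the pads) lies 19 mm behind it; z points along the fingers, y is the line along which they close (so a half turn about z gives the same grasp; the last joint's range is limited). The gripper opens to 92 mm and grips with 3 to 60 N. Pads are 19 mm wide; open, the fingers measure 130 mm over their backs; the gripper's body (75 mm by 190 mm) begins 47 mm behind the grasp point.
Start: joints at [-1.333, 0.434, 0.025, 1.573, -0.012, 1.134, -0.075], TCP at [0.209, 0.589, 0.205] pointing down, gripper open.
Joint ranges: [-2.62, 2.62], [-0.44, 2.09], [-1.27, 1.32], [0.08, 2.57], [-1.32, 4.46], [0.12, 2], [-2.74, 2.74]. Speed limits (rad/s): [2.22, 2.22, 3.01, 3.01, 3.14, 3.14, 3.14].

INTERFACE

Orientations are given as a rotation vector (axis times angle).
In Python, from cell import arm gives the robot as it stands.
- The arm moves only by the tool jog_arm, never from a script. Its argument "rows" is a list of rows, each a list of 3 entries, a list of its own where there are three numbers: the shift along the world's x, y, z in cm, then the turn, a rotation vector about the world's x, y, z in degrees, then the opening, from 0 (shut) to 1 (fully open). A call has 1 to 8 rows; each row is the pose to reach, as a shift and turn from the pose commanded when the call began; what a row does not reach only later rows make up. A row lasts 1/8 s, in which the tool goes at most 62.5 mm and 10.7 degrees, less where a joint would pass 70% of its speed; a pose out of reach is approached as far as the arm can. A call with a gripper value outside its range is refused whole. The fingers move at their own pace and stop on an object; "newtons" is the grip in N (left out, the last holds). Time passes only in rows, so rows that repeat a pose let the fingers close. It gives the time, the measured TCP pose, the force, the opening and the grip force at its end, in the units of the state.
- arm.observe(): the state, without advancing time (a new reading comes with each control period).
- arm.get_image(name): name is "scene" or "top" or "wrist"; returns a dict with "img" (400x640x3 uint8, red, green, blue), "depth" (400x640 float32, m along the optical axis (not along the pixel's ray), 0 where there is no reading), "fx", "fy", "cx", "cy" (pixels), "rvec" (rotation vector, rad) and "tvec" (3), from world to camera coordinates, as OpenCV has them; the wrist camera has in their place "mount" (4x4, takes a point from camera to tool coordinates, whose origin is the TCP and whose axes are the flange's). Camera axes: x right, y down, z forward; pixel columns grow to the right and rows downward; lengths in m; the calibration is good to about 2 mm. A picture is of the moment at which its call begins: read the wrist's pose just before it.
- arm.sign_off(): hands the job in; it is judged then, once.
The state is a dict: "clock": time; "joints": joint angles; "dq": joint speeds; "joint_efforts": joint torques, N m; "position": TCP position; "ee_rot": TCP orientation; "force": force on the tool from outside, world axes, zero at the start; "ft_torque": the same for the moment, N m; "width": opening from 0.0 (shut) to 1.0 (fully open); "gripper_force": force on a finger pad.
Only numpy, scipy, OpenCV 4.12 (cv2) and the standard library are available. Lean on these libraries where they do the work, as an engineer would, in place of code of your own. Each camera call takes 0.05 s, during which the arm holds its last target. There are 200 camera calls.

## Working session

There is one attempt and no reset: what is moved stays moved. The work goes in short steps, Python scripts to look and compute and a tool call to move; the robot and the scene stay as the last step left them, time stands still between calls to the robot, and variables do not carry over. Pictures are saved under pics/ and viewed, at most 10 in all, crops included, and the job is handed in when it is done.

Besides the shell and the picture viewer there is one more tool, called after "Call:" as name(argument=value, ...), one argument or row to a line, values as JSON. jog_arm: Moves the arm, as the interface text tells. Its arguments: {"type":"object","properties":{"rows":{"type":"array","items":{"type":"array"}},"newtons":{"type":"number"}},"required":["rows"]}

```bash
mkdir -p pics
cat > h.py <<'E'
import numpy as np, cv2
from cell import arm
def cam(name):
    o=arm.observe(); d=arm.get_image(name)
    if name=="wrist":
        T=np.eye(4);T[:3,:3]=cv2.Rodrigues(np.array(o["ee_rot"],float))[0];T[:3,3]=o["position"]
        d["M"]=T@np.array(d["mount"])
    else:
        T=np.eye(4);T[:3,:3]=cv2.Rodrigues(np.array(d["rvec"],float))[0];T[:3,3]=np.ravel(d["tvec"])
        d["M"]=np.linalg.inv(T)
    return d
def cloud(d):
    v,u=np.mgrid[:400,:640]; z=d["depth"]
    P=np.stack([(u-d["cx"])/d["fx"]*z,(v-d["cy"])/d["fy"]*z,z],-1)
    W=P@d["M"][:3,:3].T+d["M"][:3,3]; W[z==0]=np.nan
    return W
def plane(d,u,v,h):
    r=d["M"][:3,:3]@np.array([(u-d["cx"])/d["fx"],(v-d["cy"])/d["fy"],1]); c=d["M"][:3,3]
    return c+r*(h-c[2])/r[2]
def save(d,n): cv2.imwrite("pics/"+n+".png",d["img"][:,:,::-1]); np.savez("/tmp/"+n,**{k:d[k] for k in("img","depth","fx","fy","cx","cy","M")})
E
python3 - <<'E'
from h import *
print(arm.observe())
a=cam("scene");b=cam("top");save(a,"s0");save(b,"t0")
for d in(a,b):print(d["M"].round(3).tolist(),d["fx"])
E
```

```text
{'clock': 0.0, 'joints': array([-1.33261496,  0.43521621,  0.02496484,  1.57406156, -0.01160348,
        1.13398512, -0.07510184]), 'dq': array([ 1.60725337e-04, -6.41341281e-04,  5.14652948e-04,  7.18956296e-06,
       -2.21259822e-04,  3.33648006e-03,  9.34237782e-04]), 'joint_efforts': array([ 3.56133150e-04, -6.67865467e+01,  9.85179283e-01, -3.14469445e+01,
       -6.05366053e-02,  4.32965707e-02,  1.45426866e-04]), 'position': array([0.2087647 , 0.58854908, 0.20396284]), 'ee_rot': array([-5.32791129e-01, -3.09595428e+00,  2.38739946e-03]), 'force': array([-0.02122394,  0.50052488, -0.01774348]), 'ft_torque': array([0.0429689 , 0.01614768, 0.01901434]), 'gripper_force': 0.0, 'width': 0.9983507332376326}
[[-0.453, -0.422, 0.785, -0.269], [-0.892, 0.208, -0.402, 0.516], [0.006, -0.882, -0.471, 0.551], [0.0, 0.0, 0.0, 1.0]] 374.0521810406762
[[0.022, -0.998, 0.065, 0.463], [-1.0, -0.023, -0.009, 0.091], [0.01, -0.065, -0.998, 1.226], [0.0, 0.0, 0.0, 1.0]] 404.3778200827502
```

View pics/s0.png

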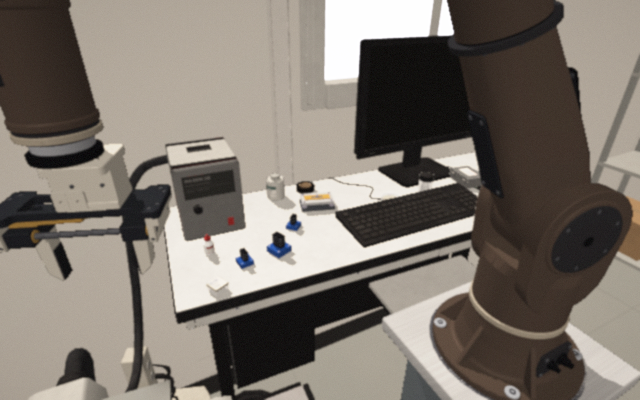

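View pics/t0.png

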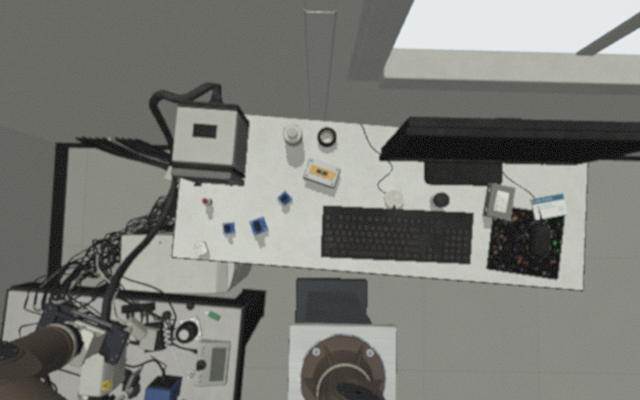

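The top view shows three blue covers, at (229,229), (259,227) and (285,199); the one at (259,227), or (279,245) in the scene view, looks largest. The jig with its brass carrier is at (322,173). Next I'll measure these and check the choice in one close crop.

Run:
```python
from h import *
for n in("t0","s0"):
    d=dict(np.load(f"/tmp/{n}.npz"));W=cloud(d);hsv=cv2.cvtColor(d["img"],cv2.COLOR_RGB2HSV)
    for nm,lo,hi in(("blue",(105,110,50),(130,255,255)),("brass",(10,90,100),(28,255,255))):
        m=cv2.inRange(hsv,lo,hi);k,l,s,c=cv2.connectedComponentsWithStats(m)
        for i in range(1,k):
            if s[i,4]<15: continue
            p=W[l==i]; q=np.nanmedian(p,0)
            if not(0.25<q[0]<0.9 and -0.6<q[1]<0.6 and -.03<q[2]<.2):continue
            pt=p[p[:,2]>np.nanpercentile(p[:,2],50)-.004]
            r=cv2.minAreaRect(np.float32(p[~np.isnan(p[:,0]),:2])*1000)
            print(n,nm,s[i].tolist(),c[i].round(1),q.round(4),np.nanmean(pt,0).round(4),r)
d=np.load("/tmp/t0.npz")["img"][120:260,180:360,::-1]
e=np.load("/tmp/s0.npz")["img"][170:300,190:350,::-1]
f=lambda x:cv2.resize(x,(800,300) if 0 else None,fx=2.5,fy=2.5,interpolation=cv2.INTER_CUBIC)
a=f(d);b=f(e);b=cv2.copyMakeBorder(b,0,a.shape[0]-b.shape[0],0,0,cv2.BORDER_CONSTANT)
o=np.hstack([a,b]);o=cv2.resize(o,(800,int(o.shape[0]*800/o.shape[1])));cv2.imwrite("pics/c0.png",o)
```

```text
t0 blue [279, 193, 11, 10, 50] [284.3 197.8] [0.525  0.184  0.0133] [0.5256 0.1839 0.0197] ((525.7935180664062, 185.2235870361328), (25.77281379699707, 23.387462615966797), 46.65000915527344)
t0 blue [253, 219, 13, 14, 68] [261.  224.5] [0.4458 0.2492 0.0168] [0.4441 0.2509 0.0213] ((443.00567626953125, 254.89283752441406), (37.43553161621094, 27.99193000793457), 16.898000717163086)
t0 blue [227, 224, 7, 8, 31] [230.9 227.2] [0.4349 0.3414 0.0141] [0.434  0.3411 0.0154] ((436.7010192871094, 342.2226867675781), (24.952560424804688, 14.151259422302246), 32.681888580322266)
t0 blue [252, 224, 4, 8, 20] [253.4 227.6] [0.4349 0.2737 0.0179] [0.4347 0.2728 0.026 ] ((435.4940185546875, 271.9032287597656), (22.4724178314209, 11.433852195739746), 18.537288665771484)
t0 brass [310, 165, 25, 15, 152] [321.9 172.1] [0.6039 0.0735 0.0295] [0.6041 0.0744 0.0301] ((603.614990234375, 74.5399169921875), (72.40064239501953, 22.975749969482422), 71.86078643798828)
s0 blue [287, 222, 13, 8, 79] [293.2 225.5] [0.5195 0.191  0.0122] [0.5199 0.1884 0.0126] ((523.3693237304688, 187.49136352539062), (30.14268684387207, 29.280916213989258), 54.624107360839844)
s0 blue [268, 243, 23, 14, 190] [278.6 249.4] [0.43   0.268  0.0157] [0.4334 0.2651 0.0165] ((440.0836486816406, 261.6920471191406), (41.84288024902344, 41.19076919555664), 22.67466163635254)
s0 blue [237, 256, 16, 12, 112] [244.4 261.7] [0.4233 0.355  0.0122] [0.4269 0.3531 0.0128] ((432.4375915527344, 351.23956298828125), (30.58660888671875, 30.6461124420166), 5.564764499664307)
s0 brass [299, 182, 12, 5, 43] [304.9 184.3] [0.7315 0.0539 0.0133] [0.7277 0.0567 0.0155] ((719.2984619140625, 60.30083084106445), (33.664085388183594, 33.07355880737305), 52.772491455078125)
s0 brass [304, 194, 26, 6, 91] [316.9 196.8] [0.6052 0.074  0.0305] [0.605  0.0745 0.0306] ((605.7720336914062, 74.85163879394531), (73.98295593261719, 31.0667781829834), 70.96171569824219)
```

View pics/c0.png

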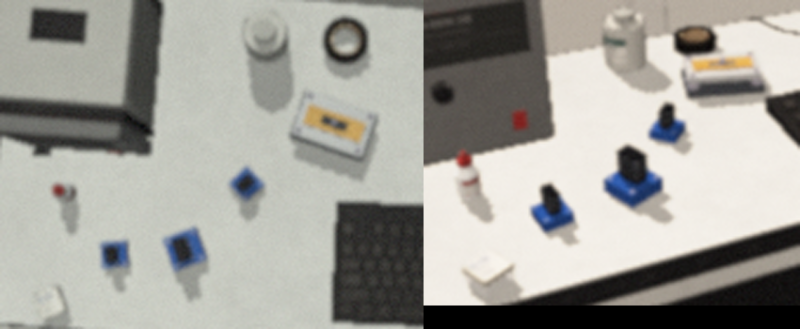

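The crop shows that the middle block (world about (0.44, 0.26)) is clearly the largest and has the thicker handle; the two lookalikes are about 25–30 mm wide. The carrier is at about (0.604, 0.074, 0.030), with its long axis near 71.5°. I'll move above the cover for a wrist view.

Call:
jog_arm(
  rows=[
    [[3,-4,0],[0,0,0],1],
    [[6,-8,0],[0,0,0],1],
    [[9,-12,0],[0,0,0],1],
    [[12,-17,0],[0,0,0],1],
    [[15,-21,0],[0,0,0],1],
    [[18,-26,0],[0,0,0],1],
    [[21,-30,0],[0,0,0],1],
    [[23,-33,0],[0,0,0],1],
  ],
)

```text
clock: 1.1
position: [0.44, 0.2566, 0.2046]
ee_rot: [0.536, 3.095, -0.001]
force: [0.9, 0.6, -0.1]
width: 0.999
gripper_force: 0.0
```

Run:
```python
from h import *
print(arm.observe()["position"],arm.observe()["joints"].round(2),arm.observe()["force"])
d=cam("wrist");save(d,"w1");W=cloud(d)
print(d["M"].round(3).tolist())
g=(W[...,2]>.042)&(W[...,2]<.06)
k,l,s,c=cv2.connectedComponentsWithStats(g.astype(np.uint8))
for i in range(1,k):
    if s[i,4]<60: continue
    p=W[l==i]; print(s[i],p.mean(0).round(4),cv2.minAreaRect(np.float32(p[:,:2]*1000)))
```

```text
[0.44002764 0.2566051  0.20460956] [-0.77  0.24  0.17  1.86 -0.05  1.04  0.65] [ 0.9031449   0.57327884 -0.09907428]
[[0.337, 0.901, 0.274, 0.366], [0.942, -0.322, -0.099, 0.284], [-0.001, 0.292, -0.957, 0.385], [0.0, 0.0, 0.0, 1.0]]
[312 165  32  32 491] [0.4412 0.2594 0.049 ] ((442.2132873535156, 259.10040283203125), (30.374666213989258, 18.616910934448242), 21.725431442260742)
[476 185  16  16 186] [0.5106 0.4126 0.0466] ((511.58135986328125, 413.630615234375), (16.025442123413086, 16.242229461669922), 12.863658905029297)
[449 225  94  29 722] [0.5653 0.4125 0.0512] ((565.2186279296875, 411.2143859863281), (95.1222915649414, 2.20335054397583), 87.11919403076172)
[400 257  11  27 113] [0.5641 0.3092 0.0504] ((571.5176391601562, 306.3909912109375), (10.362793922424316, 31.25081443786621), 61.22423553466797)
```

View pics/w1.png

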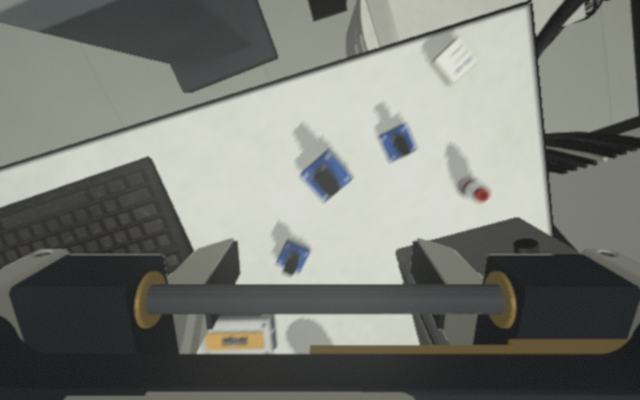

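The large cover's handle is at pixel (326,180). Its top is at z=0.049, its size is 30×18.6 mm (as specified), its long axis is at 21.7° and its centre is (0.4415, 0.259). I need to turn +41.3° and come down with the fingers partly open.

Call:
jog_arm(
  rows=[
    [[0,0,-2],[0,0,10],0.5],
    [[0.1,0.1,-4],[0,0,20],0.5],
    [[0.1,0.2,-6],[0,0,30],0.5],
    [[0.2,0.2,-9],[0,0,41.3],0.5],
    [[0.2,0.2,-11],[0,0,41.3],0.5],
    [[0.2,0.2,-11],[0,0,41.3],0.5],
    [[0.2,0.2,-11],[0,0,41.3],0.5],
  ],
)

```text
clock: 2.02
position: [0.4412, 0.2614, 0.0954]
ee_rot: [-0.592, 3.085, 0.0]
force: [0.9, 0.5, 0.4]
width: 0.498
gripper_force: 0.0
```

Run:
```python
from h import *
o=arm.observe();print(o["position"],o["joints"].round(2),o["force"],cv2.Rodrigues(o["ee_rot"])[0].round(3).tolist())
d=cam("wrist");save(d,"w2");W=cloud(d)
g=(W[...,2]>.042)&(W[...,2]<.056)
k,l,s,c=cv2.connectedComponentsWithStats(g.astype(np.uint8))
for i in range(1,k):
    if s[i,4]<60: continue
    p=W[l==i]; print(s[i],p.mean(0).round(4),cv2.minAreaRect(np.float32(p[:,:2]*1000)))
```

```text
[0.44118516 0.26135983 0.09535846] [-0.66  0.38  0.02  1.98 -0.01  0.79  1.32] [0.86477371 0.49383133 0.38706106] [[-0.929, -0.37, 0.0], [-0.37, 0.929, 0.0], [-0.001, 0.0, -1.0]]
[309 193  25  40 981] [0.4411 0.2586 0.049 ] ((442.72601318359375, 258.98699951171875), (30.99388885498047, 18.109647750854492), 22.181814193725586)
```

Call:
jog_arm(
  rows=[
    [[0.1,-0.25,-2],[0,0,0],0.5],
    [[0.1,-0.25,-4.5],[0,0,0],0.5],
    [[0.1,-0.25,-6.5],[0,0,0],0.5],
    [[0.1,-0.25,-7.5],[0,0,0],0.5],
    [[0.1,-0.25,-7.5],[0,0,0],0.5],
  ],
)

```text
clock: 2.7
position: [0.4419, 0.2586, 0.0199]
ee_rot: [0.593, -3.085, 0.0]
force: [0.7, 0.4, -0.2]
width: 0.498
gripper_force: 0.0
```

Call:
jog_arm(
  rows=[
    [[0,0,0],[0,0,0],0.1],
    [[0,0,0],[0,0,0],0.1],
    [[0,0,0],[0,0,0],0.1],
    [[0,0,0],[0,0,0],0.1],
    [[0,0,0],[0,0,0],0.1],
  ],
  newtons=35,
)

```text
clock: 3.32
position: [0.4421, 0.2589, 0.02]
ee_rot: [-0.594, 3.085, 0.001]
force: [-1.3, 0.5, 4.4]
width: 0.192
gripper_force: 35.0
```

Call:
jog_arm(
  rows=[
    [[0,0,2],[0,0,0],0.1],
    [[0,0,5],[0,0,0],0.1],
    [[0,0,8],[0,0,0],0.1],
    [[0,0,8],[0,0,0],0.1],
  ],
)

```text
clock: 3.82
position: [0.443, 0.2591, 0.1013]
ee_rot: [-0.592, 3.082, 0.002]
force: [0.9, 0.3, -2.8]
width: 0.191
gripper_force: 35.0
```

Call:
jog_arm(
  rows=[
    [[2,-2,3],[0,0,-8],0.1],
    [[5,-5,6],[0,0,-16],0.1],
    [[8,-8,7],[0,0,-24],0.1],
    [[11,-12,7],[0,0,-32],0.1],
    [[14,-15,7],[0,0,-40.2],0.1],
    [[16,-18.5,7],[0,0,-40.2],0.1],
    [[16,-18.5,7],[0,0,-40.2],0.1],
    [[16,-18.5,7],[0,0,-40.2],0.1],
  ],
)

```text
clock: 4.82
position: [0.6009, 0.0737, 0.1682]
ee_rot: [-0.503, -3.099, 0.001]
force: [-0.0, 0.7, -2.3]
width: 0.192
gripper_force: 35.0
```

Run:
```python
from h import *
o=arm.observe();print(o["position"],o["joints"].round(2),o["force"],cv2.Rodrigues(o["ee_rot"])[0].round(3).tolist())
d=cam("wrist");save(d,"w3");W=cloud(d);hsv=cv2.cvtColor(d["img"],cv2.COLOR_RGB2HSV)
m=cv2.inRange(hsv,(10,90,100),(28,255,255))&(((abs(W[...,2]-.03)<.01))*255).astype(np.uint8)
k,l,s,c=cv2.connectedComponentsWithStats(m)
for i in range(1,k):
    if s[i,4]<60: continue
    p=W[l==i]; print(s[i],p.mean(0).round(4),cv2.minAreaRect(np.float32(p[:,:2]*1000)))
```

```text
[0.60093616 0.07373591 0.16815243] [-0.39  0.44  0.26  1.68 -0.13  1.04  1.16] [-0.0354249   0.67984215 -2.32447072] [[-0.949, 0.316, -0.003], [0.316, 0.949, -0.0], [0.002, -0.001, -1.0]]
[ 289  177   75   23 1016] [0.6018 0.0756 0.0301] ((603.3555297851562, 74.42955780029297), (74.99004364013672, 22.77932357788086), 69.35115814208984)
```

View pics/w3.png

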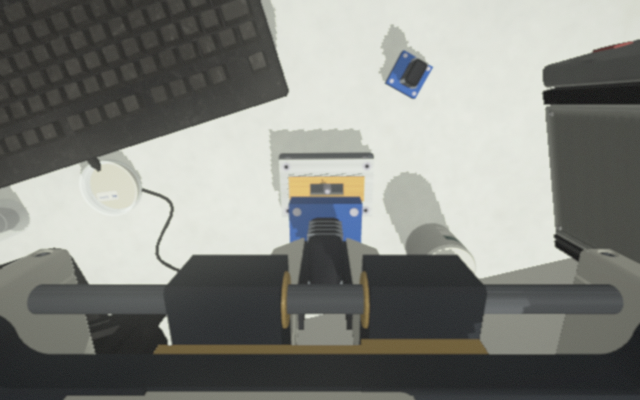

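The wrist view shows the cover held straight, the jig at (327,180), and the dowel inside the slot at about (327,188). I'll shift away a little and lower for an unobstructed look.

Call:
jog_arm(
  rows=[
    [[2,-0.7,-2],[0,0,0],0.1],
    [[3.8,-1.3,-4],[0,0,0],0.1],
    [[3.8,-1.3,-4],[0,0,0],0.1],
    [[3.8,-1.3,-4],[0,0,0],0.1],
  ],
)

```text
clock: 5.38
position: [0.6392, 0.0617, 0.1299]
ee_rot: [-0.501, -3.101, -0.001]
force: [0.3, 0.3, -2.1]
width: 0.187
gripper_force: 35.0
```

Run:
```python
from h import *
d=cam("wrist");save(d,"w4");W=cloud(d);hsv=cv2.cvtColor(d["img"],cv2.COLOR_RGB2HSV)
m=cv2.inRange(hsv,(10,90,100),(28,255,255))&(((abs(W[...,2]-.03)<.01))*255).astype(np.uint8)
k,l,s,c=cv2.connectedComponentsWithStats(m)
i=1+np.argmax(s[1:,4]);ct=cv2.findContours((l==i).astype(np.uint8),cv2.RETR_CCOMP,cv2.CHAIN_APPROX_NONE)[0]
for q in ct:
    if len(q)<20: continue
    P=np.float32([plane(d,u,v,.030)[:2]*1000 for u,v in q[:,0]]);print(len(q),cv2.boundingRect(q),cv2.minAreaRect(P))
x,y,w,h=s[i,:4];print(x,y,w,h)
hi=(W[...,2]>.0335)&(W[...,2]<.042);hi[:y]=0;hi[y+h:]=0;hi[:,:x]=0;hi[:,x+w:]=0
p=W[hi];print(len(p),np.median(p,0) if len(p) else 0, np.argwhere(hi).mean(0))
cr=d["img"][y-10:y+h+10,x-10:x+w+10,::-1];cv2.imwrite("pics/c4.png",cv2.resize(cr,None,fx=6,fy=6,interpolation=cv2.INTER_CUBIC));print(cr.shape)
print(arm.observe()["position"])
```

```text
227 (282, 140, 88, 30) ((605.522216796875, 73.6046371459961), (74.78544616699219, 24.965160369873047), 71.62631225585938)
106 (304, 147, 43, 16) ((605.3480834960938, 73.4557876586914), (36.25151824951172, 12.91142463684082), 71.62629699707031)
282 140 88 30
71 [0.60504637 0.07371136 0.03652094] [155.56338028 325.35211268]
(50, 108, 3)
[0.63947545 0.06166339 0.1303303 ]
```

View pics/c4.png

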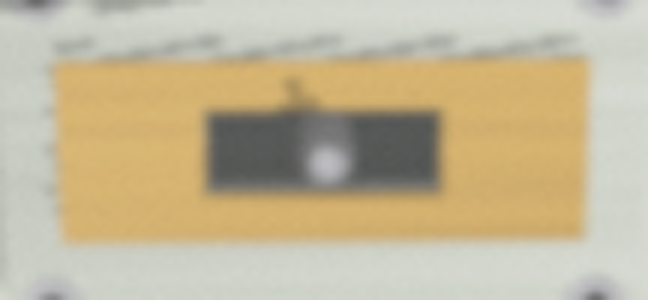

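The crop shows the bright dowel tip at image pixel (326.5,157.2), almost at the middle of the slot. By depth it is at (0.605, 0.0737, 0.037). I'll cross-check with a ray at tip height.

Run:
```python
from h import *
d=dict(np.load("/tmp/w4.npz"));p=plane(d,326.5,157.2,.038);print(p)
y=np.array([.3155,.949]);x=np.array([.949,-.3155]);c=np.array([.6054,.0735])
print("jig xy",(p[:2]-c)@x,(p[:2]-c)@y)
s=p[:2]-.010*y;print("start",s,"shift cm",(s-arm.observe()["position"][:2])*100)
W=cloud(d);hsv=cv2.cvtColor(d["img"],cv2.COLOR_RGB2HSV);m=cv2.inRange(hsv,(105,110,50),(130,255,255))>0
# held cover: top face points & lowest
q=W[m&(W[...,2]>.08)];print(len(q),q[:,2].min(),np.median(q[:,2]),q.mean(0),cv2.minAreaRect(np.float32(q[:,:2]*1000)) )
```

```text
[0.60668345 0.07431196 0.038     ]
jig xy 0.0009618185790959339 0.0011754800056884207
start [0.60352845 0.06482196] shift cm [-3.59470037  0.3158572 ]
1466 0.12343337423128811 0.12592554808286 [0.62875598 0.06760362 0.12591668] ((630.1004638671875, 65.45378112792969), (42.24445343017578, 24.046932220458984), 71.44298553466797)
```

Call:
jog_arm(
  rows=[
    [[-1.8,0.2,0],[0,0,0],0.1],
    [[-3.7,0.35,0],[0,0,0],0.1],
    [[-3.7,0.35,-2.5],[0,0,0],0.1],
    [[-3.7,0.35,-5],[0,0,0],0.1],
    [[-3.7,0.35,-6.6],[0,0,0],0.1],
    [[-3.7,0.35,-6.6],[0,0,0],0.1],
    [[-3.7,0.35,-6.6],[0,0,0],0.1],
  ],
)

```text
clock: 6.3
position: [0.6036, 0.0642, 0.0647]
ee_rot: [0.503, 3.1, 0.001]
force: [-0.6, 0.1, -2.3]
width: 0.191
gripper_force: 35.0
```

Call:
jog_arm(
  rows=[
    [[0,0,-0.2],[0,0,0],0.1],
    [[0,0,-0.35],[0,0,0],0.1],
    [[0,0,-0.45],[0,0,0],0.1],
    [[0,0,-0.45],[0,0,0],0.1],
  ],
)

```text
clock: 6.8
position: [0.6029, 0.0641, 0.0592]
ee_rot: [-0.503, -3.101, -0.0]
force: [-0.2, -0.3, -3.1]
width: 0.194
gripper_force: 35.0
```

Call:
jog_arm(
  rows=[
    [[0,0,-0.07],[0,0,0],0.1],
    [[0,0,-0.14],[0,0,0],0.1],
    [[0,0,-0.14],[0,0,0],0.1],
  ],
)

```text
clock: 7.18
position: [0.603, 0.064, 0.0579]
ee_rot: [0.503, 3.101, 0.0]
force: [-0.1, 1.0, -1.5]
width: 0.188
gripper_force: 35.0
```

Call:
jog_arm(
  rows=[
    [[0,0,-0.06],[0,0,0],0.1],
    [[0,0,-0.06],[0,0,0],0.1],
  ],
)

```text
clock: 7.42
position: [0.6032, 0.064, 0.0577]
ee_rot: [0.503, 3.1, 0.0]
force: [-1.0, -0.8, 3.9]
width: 0.192
gripper_force: 35.0
```

Contact on the dowel tip: the force rose from −2.3 to about +4 N at the height expected for standing on the tip. Now I slide along the slot.

Call:
jog_arm(
  rows=[
    [[0.05,0.14,0],[0,0,0],0.1],
    [[0.09,0.28,0],[0,0,0],0.1],
    [[0.14,0.43,0],[0,0,0],0.1],
    [[0.19,0.57,0],[0,0,0],0.1],
  ],
)

```text
clock: 7.92
position: [0.6049, 0.068, 0.0576]
ee_rot: [0.505, 3.1, -0.003]
force: [-1.7, -5.0, 4.8]
width: 0.19
gripper_force: 35.0
```

Call:
jog_arm(
  rows=[
    [[0.03,0.1,0.02],[0,0,0],0.1],
    [[0.06,0.19,0.02],[0,0,0],0.1],
    [[0.06,0.19,0.02],[0,0,0],0.1],
  ],
)

```text
clock: 8.3
position: [0.6051, 0.0725, 0.057]
ee_rot: [-0.502, -3.1, -0.001]
force: [0.4, 1.0, -2.7]
width: 0.19
gripper_force: 35.0
```

The support has gone (force is back to hanging weight), so the bore is over the tip. I'll lower gently to confirm.

Call:
jog_arm(
  rows=[
    [[0,0,-0.1],[0,0,0],0.1],
    [[0,0,-0.2],[0,0,0],0.1],
    [[0,0,-0.2],[0,0,0],0.1],
  ],
)

```text
clock: 8.68
position: [0.6053, 0.0717, 0.0552]
ee_rot: [-0.503, -3.101, -0.0]
force: [-0.1, -0.5, -3.6]
width: 0.19
gripper_force: 35.0
```

Call:
jog_arm(
  rows=[
    [[0.03,0.08,-0.1],[0,0,0],0.1],
    [[0.03,0.08,-0.2],[0,0,0],0.1],
    [[0.03,0.08,-0.2],[0,0,0],0.1],
  ],
)

```text
clock: 9.05
position: [0.6056, 0.0725, 0.0533]
ee_rot: [-0.503, -3.101, 0.0]
force: [-0.5, 1.0, -3.8]
width: 0.19
gripper_force: 35.0
```

Call:
jog_arm(
  rows=[
    [[0.01,0.04,-0.1],[0,0,0],0.1],
    [[0.01,0.04,-0.2],[0,0,0],0.1],
    [[0.01,0.04,-0.2],[0,0,0],0.1],
  ],
)

```text
clock: 9.43
position: [0.6058, 0.0728, 0.0513]
ee_rot: [-0.503, -3.101, 0.0]
force: [0.1, 0.0, -2.4]
width: 0.192
gripper_force: 35.0
```

Call:
jog_arm(
  rows=[
    [[0,0,-0.1],[0,0,0],0.1],
    [[0,0,-0.2],[0,0,0],0.1],
    [[0,0,-0.2],[0,0,0],0.1],
  ],
)

```text
clock: 9.8
position: [0.606, 0.073, 0.0497]
ee_rot: [0.503, 3.101, 0.0]
force: [-0.6, 1.0, 1.2]
width: 0.19
gripper_force: 35.0
```

The cover is flat on the carrier. Now I press the bed down.

Call:
jog_arm(
  rows=[
    [[0,0,-0.1],[0,0,0],0.1],
    [[0,0,-0.2],[0,0,0],0.1],
    [[0,0,-0.3],[0,0,0],0.1],
    [[0,0,-0.3],[0,0,0],0.1],
  ],
)

```text
clock: 10.3
position: [0.606, 0.073, 0.0466]
ee_rot: [0.503, 3.101, 0.0]
force: [-1.6, 1.2, 3.3]
width: 0.186
gripper_force: 35.0
```

Call:
jog_arm(
  rows=[
    [[0,0,-0.1],[0,0,0],0.1],
    [[0,0,-0.2],[0,0,0],0.1],
    [[0,0,-0.2],[0,0,0],0.1],
  ],
)

```text
clock: 10.68
position: [0.6061, 0.073, 0.045]
ee_rot: [0.503, 3.101, 0.001]
force: [-2.8, 1.1, 8.6]
width: 0.188
gripper_force: 35.0
```

Call:
jog_arm(
  rows=[
    [[-0.03,0.01,-0.04],[0,0,0],0.1],
    [[-0.03,0.01,-0.08],[0,0,0],0.1],
    [[-0.03,0.01,-0.08],[0,0,0],0.1],
  ],
)

```text
clock: 11.05
position: [0.6062, 0.073, 0.0449]
ee_rot: [0.503, 3.1, 0.001]
force: [-3.3, -0.6, 15.7]
width: 0.191
gripper_force: 35.0
```

The force has risen steeply with no more travel, so the bed is on its stop. I'll hold, then verify by picture.

Call:
jog_arm(
  rows=[
    [[0,0,-0.02],[0,0,0],0.1],
    [[0,0,-0.02],[0,0,0],0.1],
    [[0,0,-0.02],[0,0,0],0.1],
    [[0,0,-0.02],[0,0,0],0.1],
  ],
)

```text
clock: 11.55
position: [0.6062, 0.073, 0.0449]
ee_rot: [0.503, 3.099, 0.001]
force: [-4.2, 0.3, 16.2]
width: 0.192
gripper_force: 35.0
```

Run:
```python
from h import *
d=cam("wrist");save(d,"w5");W=cloud(d);hsv=cv2.cvtColor(d["img"],cv2.COLOR_RGB2HSV)
for nm,lo,hi in(("blue",(105,110,50),(130,255,255)),("brass",(10,90,100),(28,255,255))):
    m=cv2.inRange(hsv,lo,hi)>0;p=W[m&(np.hypot(W[...,0]-.606,W[...,1]-.073)<.06)];print(nm,len(p),np.nanpercentile(p[:,2],[10,50,90]))
    q=p[abs(p[:,2]-np.nanmedian(p[:,2]))<.004];A=np.c_[q[:,:2],np.ones(len(q))];print("tilt",np.linalg.lstsq(A,q[:,2],rcond=None)[0][:2])
print(arm.observe()["position"],arm.observe()["force"])
t=cam("top");save(t,"t5")
```

```text
blue 1659 [0.04016763 0.04104804 0.04186082]
tilt [ 0.0033536  -0.00143168]
brass 4923 [0.02481269 0.15821454 0.16074848]
tilt [ 0.04271062 -0.0327956 ]
[0.6061971  0.07302563 0.04491771] [-4.20145396  1.12620623 17.44989414]
```

View pics/w5.png

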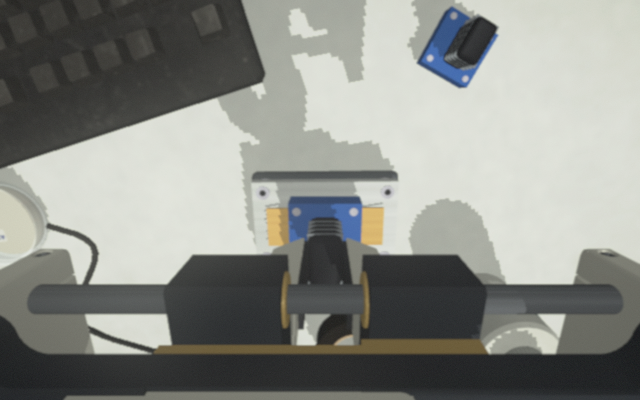

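The view shows the cover flat and square on the carrier at (325,215). The cover top is at 0.041 (= 0.025 + 0.016), the brass at 0.025 (5 mm down), and the tilt is under 0.3°. The grip holds and the push is steady at about 17 N.

```bash
python3 -c "
from cell import arm
print(arm.sign_off())"
```

```text
the job is handed in; nothing more can be done
None
```

The job is handed in: the cover's bore was felt onto the dowel and the cover pressed level until the bed was on its stop (5 mm down), with the handle still gripped at 35 N and about 17 N of push; nothing else was knowingly touched, but I made no before-and-after check of the other items.

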